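Zero the readout, jack up the breadboard and hold it

ROBOT

A 7-joint arm with a two-finger parallel gripper is mounted at the origin on the work surface. World frame = base frame: x ahead of the robot, y to its left, z up, the work surface at z = 0. Lengths are in m, angles in rad, forces in N, time in s.
With the tool pointing down it reaches from about 0.4 to 0.875 m from the base axis. Payload 19.3 kg.
Tool frame: the origin (TCP) lies midway between the tips of the shut fingers; the grasp point (between the pads) lies bot.pinch_z behind it (bot.pinch_z is the distance from the TCP to the grasp point, in m); z points along the fingers, y is the line along which they close (so a half turn about z gives the same grasp; the last joint's range is limited). The gripper opens to 85 mm and grips with 20 to 120 N. Pads are 22 mm wide; open, the fingers measure 114 mm over their backs; the gripper's body (76 mm by 85 mm) begins 54 mm behind the grasp point. The pads swing forward as they close: fully open they stand 13 mm farther back than shut.
Start: joints at [-1.408, 0.521, -0.036, 1.599, 0.021, 1.021, -0.113], TCP at [0.144, 0.608, 0.231] pointing down, gripper open.
Joint ranges: [-2.91, 2.91], [-0.3, 2.13], [-1.5, 1.42], [0.17, 2.43], [-1.26, 4.41], [0.16, 1.93], [-2.52, 2.52]. Speed limits (rad/s): [1.89, 1.89, 2.39, 2.39, 3.01, 3.01, 3.01].

INTERFACE

Orientations are given as [roll, pitch, yaw] about the fixed x, y, z axes, in that order (R = Rz(yaw) Ry(pitch) Rx(roll)).
In Python, from workcell import readout, grab_frame, camera_info, workorder, bot gives the robot as it stands. The module is installed in compiled form; this text tells all that it offers.
- The arm moves only by the tool drive_tool, never from a script. Its argument "targets" is a list of rows, each an object of numbers: "dx", "dy", "dz": the shift along the tool's x, y, z as a fraction of full scale; "yaw": the turn about the tool's z as a fraction of full scale; "fingers": the closure, from 0 (fully open) to 1 (shut). In form: [{"dx": .., "dy": .., "dz": .., "yaw": .., "fingers": ..}, ...]. A call has 1 to 20 rows; each row shifts and turns the commanded pose from where the row before left it, along the tool's axes as they then stand; what a row does not reach is not made up. Full scale, the value 1, is 0.1 m for a shift and 90 degrees for a turn. A row lasts 1/10 s, in which the tool goes at most 50 mm and 8.59 degrees, less where a joint would pass 70% of its speed; a pose out of reach is approached as far as the arm can. A call with a number of a shift or a turn outside -1 to 1 is refused whole. A call with a gripper value outside its range is refused whole. The fingers move at their own pace and stop on an object; "squeeze" is the grip in N (left out, the last holds). Time passes only in rows, so rows that do not move let the fingers close. It gives the time, the measured TCP pose, the force, the opening and the grip force at its end, in the units of the state.
- readout.observe(): the state, without advancing time (a new reading comes with each control period).
- grab_frame(name): name is "scene" or "side" or "wrist"; returns the picture (480x640x3 uint8, blue, green, red); there is no depth.
- camera_info(name): a dict with "fx", "fy", "cx", "cy" (pixels), "D" ([k1, k2, p1, p2, k3] as OpenCV has them; the pictures are not rectified), "T" (4x4, takes a point from camera to world coordinates); the wrist camera has in their place "hand_eye" (4x4, takes a point from camera to tool coordinates, whose origin is the TCP and whose axes are the flange's). Camera axes: x right, y up, looking along -z (the intrinsics and any distortion apply to the point x, -y, -z); pixel columns grow to the right and rows downward; lengths in m; the calibration is good to about 2 mm. A picture is of the moment at which its call begins: read the wrist's pose just before it. camera_info takes no time and is no camera call.
- workorder.job_done(): hands the job in; it is judged then, once.
The state is a dict: "clock": time; "qpos": joint angles; "qd": joint speeds; "joint_efforts": joint torques, N m; "position": TCP position; "tool_rot": TCP orientation; "force": force on the tool from outside, world axes, zero at the start; "moment": the same for the moment, N m; "grip_width": finger opening in m; "finger_force": force on a finger pad.
Only numpy, scipy, OpenCV 4.12 (cv2) and the standard library are available. Lean on these libraries where they do the work, as an engineer would, in place of code of your own. Each camera call takes 0.05 s, during which the arm holds its last target. There are 200 camera calls.

TASK

Turn the height readout's tare knob until its pointer stands on the long zero mark; then set the lever jack flat on the table with its round saddle centred under the lift pad of the lug on the breadboard's front edge. Bed the jack in with one full stroke of its handle, pressed right down and let all the way up again. Then press the handle all the way down once more and finish while holding it down, so that the jack alone keeps the board lifted off its feet, leaving the post, carton and lens mount where they are.

Things in the scene. Friction and masses are not known exactly. Their poses are not given: they have to be found in the camera images.
- tare_knob (a joint): angle of the readout's tare knob, rad; 0 = pointer on the long zero mark, positive = counter-clockwise seen from above; it starts 0.5 to 1.2 and turns from -1.5 to 1.5, with light friction (0.04 N m), and stays where it is left
- knob_grip (a point): middle of the tare knob's black grip bar, on the vertical turning axis, 56 mm above the table. Bar 12 mm thick, 40 mm long, from 38 to 66 mm above the table, a white line on top on the pointer's side. The point's x axis runs along bar and pointer and turns with the knob. Below it a knob disc 44 mm across (top 40 mm above the table) and a pointer reaching 38 mm from the axis
- gauge: height readout, a fixed grey box 100 x 100 x 30 mm with a round white dial on top, origin on the table under the knob's axis; the dial's long thick zero mark lies on its +x side, short marks every 15 degrees to either side
- jack: loose lever jack, 0.75 kg; origin on the table under the middle of its grip block, z up. Base plate 215 mm long (x), 60 wide, 8 thick, lies flat. Dark grip block 36 mm long (x), 40 wide (y), top 62 mm above the table: grip it here, across y. Saddle at x = +80 mm; the handle goes from its pivot (x = -26 mm, z = 55 mm) towards -x, over the plate
- jack_saddle: the jack's saddle: steel disc 32 mm across on a ram, slides straight up out of the jack, 48 mm per rad of handle, 24 mm at full stroke
- saddle_top (a point): centre of the saddle's flat top; 80 mm ahead (+x) of the jack's origin and 70 mm above the jack's underside while the handle is up
- jack_handle (a joint): angle of the jack's handle, rad: 0 = fully up (28 degrees above level; its spring returns it in about half a second when let go), 0.5 = fully down on its stop (level). No ratchet: the saddle sinks again as the handle rises. Pressing the paddle takes about 2 N at the top and 6 to 8 N at the bottom under the board
- paddle (a point): middle of the top face of the rubber paddle at the handle's end, 36 mm long, 46 mm wide, 10 mm thick: press here from above. It is 100 mm from the pivot: about 108 mm above the table and at x = -111 mm of the jack with the handle up, 61 mm above the table and at x = -126 mm when down
- stand: fixed stand with the hinged black breadboard (235 x 280 x 12 mm, about 1.3 kg, optics up to 110 mm above it; hinge 285 mm beyond the pad). Origin on the table under the lift pad; x axis points from the lug's free end in under the board. Board's underside is 88 mm up, its front edge at x = 50 mm; posts with rubber feet at x = 85, y = +-115 mm; base plate from x = 70 mm; before that all is free
- lift_pad (a point): centre of the underside of the round steel lift pad (30 mm across) under the lug; 80 mm above the table at rest, 10 mm above the lowered saddle; a full stroke lifts it about 14 mm. The aluminium lug, in the middle of the board's front edge, is 36 mm wide and ends 18 mm past the pad's axis; its top is 98 mm above the table, with a round bolt head 20 mm across, 6 mm high, right above the pad
- post: bystander: upright steel post 75 mm tall, 13 mm thick, on a foot 32 mm across; origin at the underside
- carton: bystander: small cardboard carton 55 x 45 x 40 mm; origin at the underside
- mount: bystander: black lens mount, a 40 mm cube; origin at the underside
Things that resemble listed ones, but are neither listed nor needed, are in the scene too. Of the things that look like the gauge, the middle-sized one is meant.

How it is judged:
By the outcome, as a careful person would: the job done as asked, in the order asked, and still so for the second after the job is handed in, while the arm keeps its last pose, push and grip.
It also fails if it takes over 67 s, if anything falls off the work surface, if the arm or the gripper's body presses on something with over 40 N, if the wrist force passes 120 N, or if a joint passes its speed limit or range.

## Working session

There is one attempt and no reset: what is moved stays moved. The work goes in short steps, Python scripts to look and compute and a tool call to move; the robot and the scene stay as the last step left them, time stands still between calls to the robot, and variables do not carry over. Pictures are saved under pics/ and viewed, at most 10 in all, crops included, and the job is handed in when it is done.

Besides the shell and the picture viewer there is one more tool, called after "Call:" by a JSON object that holds its "name" and its "arguments". drive_tool: Moves the arm, as the interface text tells. Shift numbers are shares of 0.1 m and turn numbers shares of 90 degrees, none past 1 either way. Its arguments: {"type":"object","properties":{"targets":{"type":"array","items":{"type":"object","properties":{"dx":{"type":"number","minimum":-1,"maximum":1},"dy":{"type":"number","minimum":-1,"maximum":1},"dz":{"type":"number","minimum":-1,"maximum":1},"yaw":{"type":"number","minimum":-1,"maximum":1},"fingers":{"type":"number"}}}},"squeeze":{"type":"number"}},"required":["targets"]}

```bash
mkdir -p pics; ls; python3 - <<'E'
from workcell import readout, grab_frame, camera_info, bot
import cv2,numpy as np
print(readout.observe()); print(bot.pinch_z)
a=grab_frame("scene"); b=grab_frame("side")
cv2.imwrite("pics/scene0.png",a);cv2.imwrite("pics/side0.png",b)
for n in("scene","side","wrist"):print(n,camera_info(n))
E
```

```text
pics
{'clock': 0.0, 'qpos': array([-1.40820383,  0.52197983, -0.03631929,  1.59998914,  0.02124263,
        1.02108852, -0.11281148]), 'qd': array([-0.0006397 , -0.00117674,  0.00058964,  0.00174143,  0.00013918,
        0.00142579,  0.00091718]), 'joint_efforts': array([-1.79675284e-03, -9.27109051e+01,  1.97895862e+00, -3.69929409e+01,
        1.76573783e-02,  8.31015495e-03,  3.89903960e-05]), 'position': array([0.1441614 , 0.60781567, 0.23075389]), 'tool_rot': array([-3.14051988e+00,  1.16547791e-04,  2.90879368e+00]), 'force': array([ 0.51759088, -0.07451534, -0.74903558]), 'moment': array([0.00730223, 0.0128369 , 0.02521873]), 'finger_force': 0.0, 'grip_width': 0.08539500338003088}
0.0187
scene {'fx': 472.1566922109612, 'fy': 472.1566922109612, 'cx': 318.89999346130094, 'cy': 237.11096335143984, 'D': array([-0.11017735,  0.        ,  0.        ,  0.        ,  0.        ]), 'T': array([[ 0.13282372, -0.68105165,  0.72008785,  1.28307139],
       [ 0.99098466,  0.10410314, -0.08433229, -0.15571317],
       [-0.01752876,  0.72479734,  0.68873911,  0.84094146],
       [ 0.        ,
[... 315 characters left out ...]
48288595, -0.72750665, -0.80456894],
       [ 0.01414198,  0.83742454,  0.54636998,  0.67319083],
       [ 0.        ,  0.        ,  0.        ,  1.        ]])}
wrist {'fx': 394.7988916270366, 'fy': 394.7988916270366, 'cx': 325.4288223627045, 'cy': 237.7304586222279, 'D': array([-0.06557063,  0.        ,  0.        ,  0.        ,  0.        ]), 'hand_eye': array([[-1.17356276e-03,  9.51700114e-01,  3.07026899e-01,
         7.79765137e-02],
       [ 9.99999061e-01,  1.33396525e-03, -3.12588993e-04,
        -7.73694266e-04],
       [-7.07054195e-04,  3.07026244e-01, -9.51700786e-01,
        -1.41242092e-01],
       [ 0.00000000e+00,  0.00000000e+00,  0.00000000e+00,
         1.00000000e+00]])}
```

View pics/scene0.png

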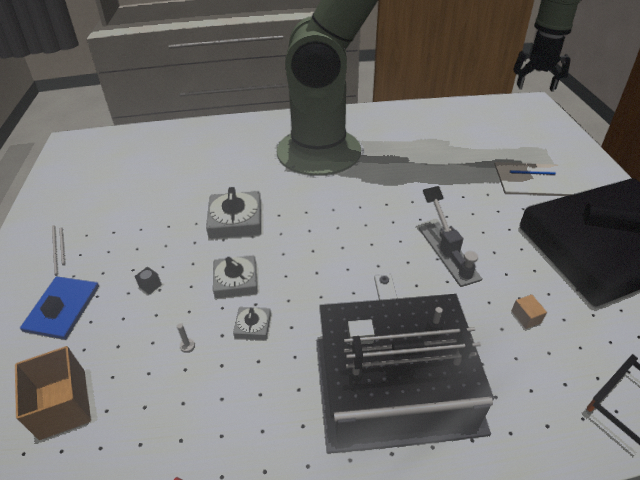

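View pics/side0.png

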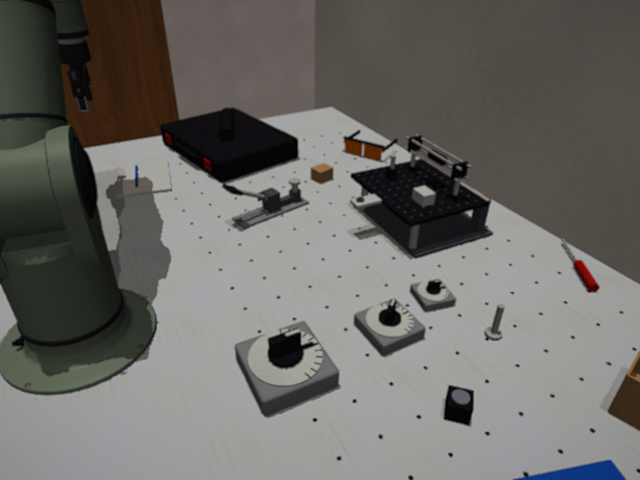

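Scene: three gauges, large (234,213), middle (235,275) and small (252,322). The middle-sized one is meant, and it sits at (389,325) in the side view. The jack is at (450,240), and at (270,200) in the side view. The lug with pad and bolt is at (384,281), mount (148,280), post (186,340) and carton (529,310).

```bash
cat > h.py <<'E'
import cv2,numpy as np
from scipy.spatial.transform import Rotation as Ro
from workcell import readout, grab_frame, camera_info, bot
def toolT(s):
    T=np.eye(4);T[:3,:3]=Ro.from_euler('xyz',s["tool_rot"]).as_matrix();T[:3,3]=s["position"];return T
def cam(name,s=None):
    c=camera_info(name);K=np.array([[c["fx"],0,c["cx"]],[0,c["fy"],c["cy"]],[0,0,1]])
    T=c["T"] if name!="wrist" else toolT(s)@c["hand_eye"]
    return K,np.array(c["D"]),np.array(T)
def ray(C,uv):
    K,D,T=C;p=cv2.undistortPoints(np.array([[uv]],float),K,D)[0,0]
    d=T[:3,:3]@np.array([p[0],-p[1],-1]);return T[:3,3],d/np.linalg.norm(d)
def plane(C,uv,z):
    o,d=ray(C,uv);return o+d*(z-o[2])/d[2]
def tri(*obs):
    A=np.zeros((3,3));b=np.zeros(3)
    for C,uv in obs:
        o,d=ray(C,uv);P=np.eye(3)-np.outer(d,d);A+=P;b+=P@o
    X=np.linalg.solve(A,b)
    return X,[np.linalg.norm((np.eye(3)-np.outer(d,d))@(X-o)) for o,d in [ray(*q) for q in obs]]
def proj(C,X):
    K,D,T=C;p=T[:3,:3].T@(np.array(X)-T[:3,3]);p=p*[1,-1,-1]
    return cv2.projectPoints(p[None],np.zeros(3),np.zeros(3),K,D)[0].ravel()
E
python3 - <<'E'
from h import *
S=cam("scene");D=cam("side")
for n,a,b in [("knob",(233,266),(389,312)),("block",(452,234),(270,193)),("bolt",(384,280),(363,231)),("saddle",(469,257),(294,182))]:
    X,e=tri((S,a),(D,b));print(n,X.round(3),np.round(e,4))
for n,a,z in [("large",(234,213),.03),("mid",(235,272),.03),("small",(252,320),.03),("saddle",(469,257),.07),("bolt",(384,280),.104),("paddle",(432,194),.108),("post",(187,347),0),("mount",(148,290),0),("carton",(529,322),0)]: print(n,plane(S,a,z).round(3))
a=cv2.imread("pics/scene0.png");b=cv2.imread("pics/side0.png")
c=lambda im,x,y,w,h:cv2.resize(im[y:y+h,x:x+w],(400,300),interpolation=cv2.INTER_CUBIC)
o=np.vstack([np.hstack([c(a,195,245,80,60),c(b,345,285,92,69)]),np.hstack([c(a,365,180,140,105),c(b,210,150,180,135)])])
cv2.imwrite("pics/crop1.png",o)
E
```

```text
knob [ 0.519 -0.267  0.048] [0.0013 0.0013]
block [0.506 0.259 0.06 ] [0.0017 0.0017]
bolt [0.637 0.041 0.046] [0.0287 0.0287]
saddle [0.587 0.273 0.064] [0.0017 0.0017]
large [ 0.309 -0.267  0.03 ]
mid [ 0.523 -0.266  0.03 ]
small [ 0.667 -0.231  0.03 ]
saddle [0.594 0.268 0.07 ]
bolt [0.661 0.051 0.104]
paddle [0.405 0.234 0.108]
post [ 0.696 -0.373  0.   ]
mount [ 0.523 -0.477  0.   ]
carton [0.743 0.369 0.   ]
```

View pics/crop1.png

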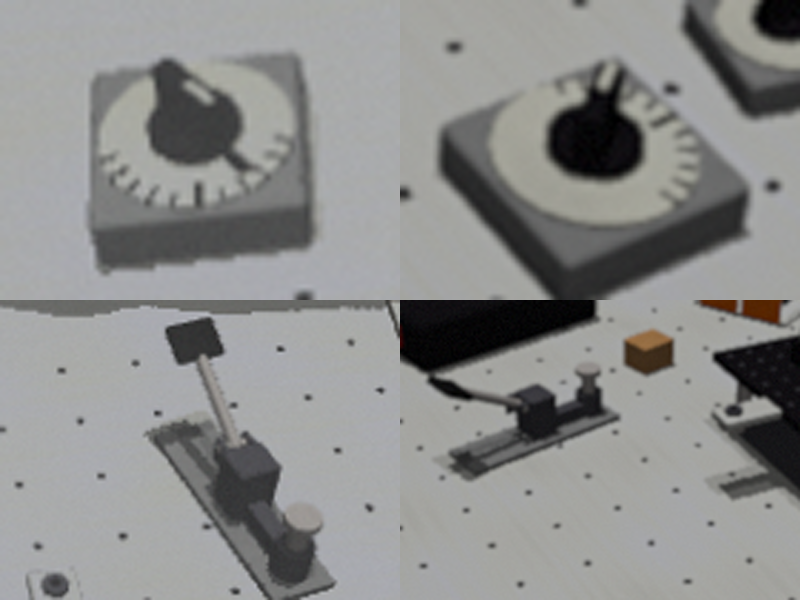

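Confirmed: the middle gauge is at (235,275). Its zero mark faces world +x, and its pointer is about 45° CCW. I'll move to a wrist view over the jack and lug on the way there.

Call:
{"name": "drive_tool", "arguments": {"targets": [{"dx": -0.335, "dy": -0.236, "dz": -0.04}, {"dx": -0.335, "dy": -0.236, "dz": -0.04}, {"dx": -0.335, "dy": -0.236, "dz": -0.04}, {"dx": -0.335, "dy": -0.236, "dz": -0.04}, {"dx": -0.335, "dy": -0.236, "dz": -0.04}, {"dx": -0.335, "dy": -0.236, "dz": -0.04}, {"dx": -0.335, "dy": -0.236, "dz": -0.04}, {"dx": -0.335, "dy": -0.236, "dz": -0.04}, {"dx": -0.335, "dy": -0.236, "dz": -0.04}, {"dx": -0.335, "dy": -0.236, "dz": -0.04}, {"dx": -0.335, "dy": -0.236, "dz": -0.04}, {"dx": -0.335, "dy": -0.236, "dz": -0.04}, {}, {}, {}]}}

```text
invalid input
```

Call:
{"name": "drive_tool", "arguments": {"targets": [{"dx": -0.335, "dy": -0.236, "dz": -0.04, "yaw": 0, "fingers": 0}, {"dx": -0.335, "dy": -0.236, "dz": -0.04, "yaw": 0, "fingers": 0}, {"dx": -0.335, "dy": -0.236, "dz": -0.04, "yaw": 0, "fingers": 0}, {"dx": -0.335, "dy": -0.236, "dz": -0.04, "yaw": 0, "fingers": 0}, {"dx": -0.335, "dy": -0.236, "dz": -0.04, "yaw": 0, "fingers": 0}, {"dx": -0.335, "dy": -0.236, "dz": -0.04, "yaw": 0, "fingers": 0}, {"dx": -0.335, "dy": -0.236, "dz": -0.04, "yaw": 0, "fingers": 0}, {"dx": -0.335, "dy": -0.236, "dz": -0.04, "yaw": 0, "fingers": 0}, {"dx": -0.335, "dy": -0.236, "dz": -0.04, "yaw": 0, "fingers": 0}, {"dx": -0.335, "dy": -0.236, "dz": -0.04, "yaw": 0, "fingers": 0}, {"dx": -0.335, "dy": -0.236, "dz": -0.04, "yaw": 0, "fingers": 0}, {"dx": -0.335, "dy": -0.236, "dz": -0.04, "yaw": 0, "fingers": 0}, {"dx": 0, "dy": 0, "dz": 0, "yaw": 0, "fingers": 0}, {"dx": 0, "dy": 0, "dz": 0, "yaw": 0, "fingers": 0}]}}

```text
clock: 1.5
position: [0.4703, 0.2391, 0.2791]
tool_rot: [-3.141, -0.0, 2.907]
force: [-0.7, 0.7, 0.2]
grip_width: 0.0855
finger_force: 0.0
```

```bash
cat > shot.py <<'E'
import sys,pickle
from h import *
n=sys.argv[1];s=readout.observe();im=grab_frame("wrist")
cv2.imwrite(f"pics/{n}.png",im);pickle.dump(cam("wrist",s),open(f"pics/{n}.pkl","wb"))
print(s["clock"],s["position"].round(4),s["tool_rot"].round(4),s["qpos"].round(2))
E
python3 shot.py w1
```

```text
1.5 [0.4703 0.2391 0.2791] [-3.1413e+00 -3.0000e-04  2.9070e+00] [-0.67  0.32  0.12  1.8  -0.04  1.03  0.8 ]
```

View pics/w1.png

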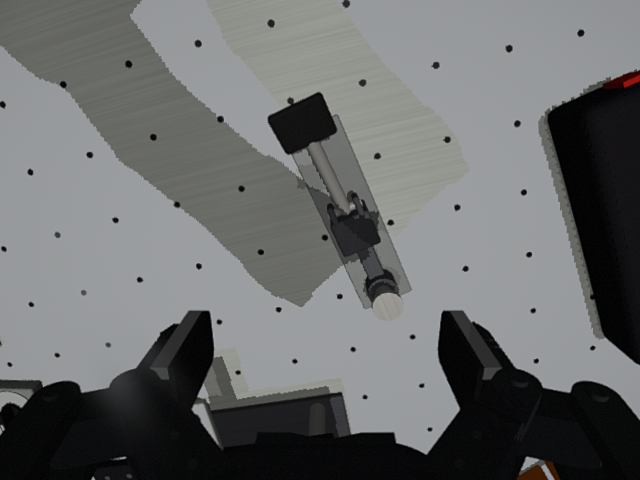

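Wrist view w1 shows the paddle at (302,123), block at (355,232), saddle at (387,306) and the lug at (228,370), partly hidden. In the side view the bolt is at (361,199).

```bash
python3 - <<'E'
from h import *
import pickle
W=pickle.load(open("pics/w1.pkl","rb"));S=cam("scene");D=cam("side")
im=cv2.imread("pics/w1.png")
# jack in wrist: saddle bright disc, block, plate
g=cv2.cvtColor(im,cv2.COLOR_BGR2GRAY)
roi=im[285:330,365:410].astype(int); m=((roi[...,2]-roi[...,0])>8).astype(np.uint8)
ys,xs=np.nonzero(m);print("saddle px",xs.mean()+365,ys.mean()+285,m.sum(),"bbox",xs.min()+365,xs.max()+365,ys.min()+285,ys.max()+285)
m=(g[80:165,255:345]<60).astype(np.uint8);n,l,st,ce=cv2.connectedComponentsWithStats(m);k=1+st[1:,4].argmax();print("paddle px",ce[k]+[255,80],st[k])
for n,uv,z in [("saddle",(387,306),.07),("block",(355,234),.062),("paddle",tuple(ce[k]+[255,80]),.108)]: print(n,plane(W,uv,z).round(4))
for n,obs in [("bolt",((S,(384,280)),(D,(361,199)))),("saddle3",((S,(469,256)),(D,(294,181)),(W,(387,306)))),("block3",((S,(452,234)),(D,(270,192)),(W,(355,234)))),("knob",((S,(233,266)),(D,(389,310))))]:
    X,e=tri(*obs);print(n,X.round(4),np.round(e,4))
for z in(0.098,.104):print(plane(S,(384,280),z).round(4),plane(D,(361,199),z).round(4))
# crops: lug in scene & side, board front edges, enlarged
a=cv2.imread("pics/scene0.png");b=cv2.imread("pics/side0.png")
c=lambda im,x,y,w,h:cv2.resize(im[y:y+h,x:x+w],(400,300),interpolation=cv2.INTER_CUBIC)
cv2.imwrite("pics/crop2.png",np.vstack([np.hstack([c(a,360,265,60,45),c(b,330,175,80,60)]),np.hstack([c(a,310,260,200,150),c(im,325,190,120,90)]) ]))
E
```

```text
saddle px 386.0 314.0 2 bbox 375 397 314 314
paddle px [302.54545455 123.23189522] [  13   13   69   61 2596]
saddle [0.5875 0.273  0.07  ]
block [0.5096 0.2579 0.062 ]
paddle [0.3987 0.2376 0.108 ]
bolt [0.6583 0.0515 0.1019] [0.0004 0.0004]
saddle3 [0.5874 0.2726 0.0678] [0.002  0.0018 0.0013]
block3 [0.508  0.2581 0.0624] [0.0009 0.0014 0.0014]
knob [ 0.521  -0.2655  0.0509] [0.0024 0.0024]
[0.6555 0.0522 0.098 ] [0.6624 0.0579 0.098 ]
[0.6605 0.0505 0.104 ] [0.6561 0.0489 0.104 ]
```

View pics/crop2.png

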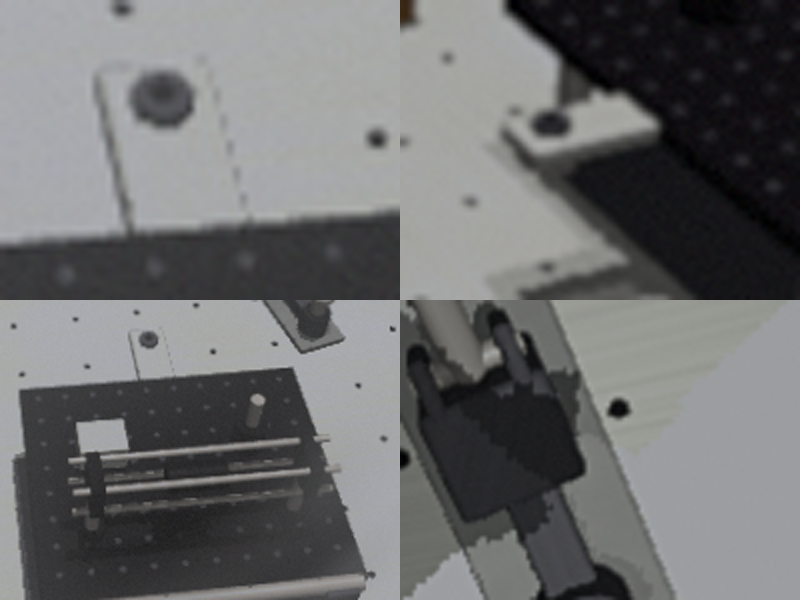

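Crop: the bolt head is at (384,280) in scene and (361,199) in side, giving about (0.6585, 0.051) with z 0.102. The block top is centred at (356,233) in w1. Heading to the gauge.

Call:
{"name": "drive_tool", "arguments": {"targets": [{"dx": -0.09, "dy": -0.39, "dz": 0.04, "yaw": 0, "fingers": 0}, {"dx": -0.09, "dy": -0.39, "dz": 0.04, "yaw": 0, "fingers": 0}, {"dx": -0.09, "dy": -0.39, "dz": 0.04, "yaw": 0, "fingers": 0}, {"dx": -0.09, "dy": -0.39, "dz": 0.04, "yaw": 0, "fingers": 0}, {"dx": -0.09, "dy": -0.39, "dz": 0.04, "yaw": 0, "fingers": 0}, {"dx": -0.09, "dy": -0.39, "dz": 0.04, "yaw": 0, "fingers": 0}, {"dx": -0.09, "dy": -0.39, "dz": 0.04, "yaw": 0, "fingers": 0}, {"dx": -0.09, "dy": -0.39, "dz": 0.04, "yaw": 0, "fingers": 0}, {"dx": -0.09, "dy": -0.39, "dz": 0.04, "yaw": 0, "fingers": 0}, {"dx": -0.09, "dy": -0.39, "dz": 0.04, "yaw": 0, "fingers": 0}, {"dx": -0.09, "dy": -0.39, "dz": 0.04, "yaw": 0, "fingers": 0}, {"dx": -0.09, "dy": -0.39, "dz": 0.04, "yaw": 0, "fingers": 0}, {"dx": -0.09, "dy": -0.39, "dz": 0.04, "yaw": 0, "fingers": 0}, {"dx": -0.09, "dy": -0.39, "dz": 0.04, "yaw": 0, "fingers": 0}]}}

```text
clock: 2.95
position: [0.4671, -0.3207, 0.2229]
tool_rot: [3.141, -0.0, 2.911]
force: [0.9, -0.2, 0.8]
grip_width: 0.0853
finger_force: 0.0
```

Call:
{"name": "drive_tool", "arguments": {"targets": [{"dx": 0, "dy": 0, "dz": 0, "yaw": 0.09, "fingers": 0}, {"dx": 0, "dy": 0, "dz": 0, "yaw": 0.09, "fingers": 0}, {"dx": 0, "dy": 0, "dz": 0, "yaw": 0.09, "fingers": 0}, {"dx": 0, "dy": 0, "dz": 0, "yaw": 0.09, "fingers": 0}, {"dx": 0, "dy": 0, "dz": 0, "yaw": 0.09, "fingers": 0}, {"dx": 0, "dy": 0, "dz": 0, "yaw": 0.09, "fingers": 0}, {"dx": 0, "dy": 0, "dz": 0, "yaw": 0.09, "fingers": 0}, {"dx": 0, "dy": 0, "dz": 0, "yaw": 0.09, "fingers": 0}, {"dx": 0, "dy": 0, "dz": 0, "yaw": 0.09, "fingers": 0}, {"dx": 0, "dy": 0, "dz": 0, "yaw": 0.09, "fingers": 0}, {"dx": 0, "dy": 0, "dz": 0, "yaw": 0.09, "fingers": 0}, {"dx": 0, "dy": 0, "dz": 0, "yaw": 0.09, "fingers": 0}, {"dx": 0, "dy": 0, "dz": 0, "yaw": 0.09, "fingers": 0}, {"dx": 0, "dy": 0, "dz": 0, "yaw": 0.09, "fingers": 0}, {"dx": 0, "dy": 0, "dz": 0, "yaw": 0.09, "fingers": 0}, {"dx": 0, "dy": 0, "dz": 0, "yaw": 0, "fingers": 0}]}}

```text
clock: 4.55
position: [0.4673, -0.3191, 0.2228]
tool_rot: [-3.141, 0.0, 0.788]
force: [-0.3, -0.4, 0.2]
grip_width: 0.0855
finger_force: 0.0
```

```bash
python3 shot.py w2
```

```text
4.55 [ 0.4673 -0.3191  0.2228] [-3.1406e+00  4.0000e-04  7.8760e-01] [-0.1   0.6   0.89  1.8  -0.54  1.01  0.23]
```

View pics/w2.png

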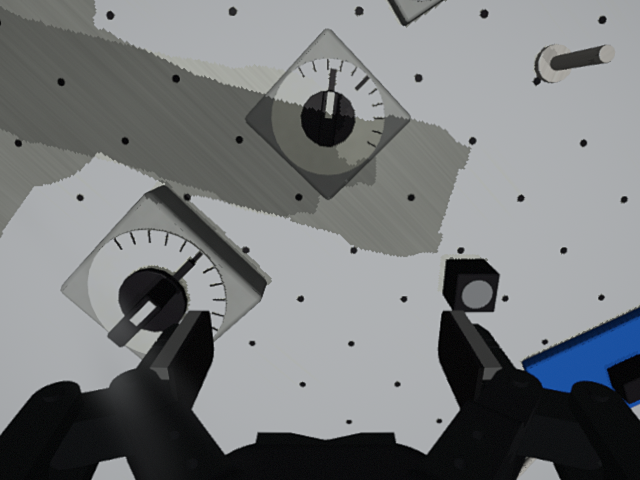

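Wrist view w2 shows the middle gauge box centred at about (328,115), the zero mark at (362,83), the pointer at (332,75), the large gauge at (150,290), the mount at (470,285) and the post at (555,62).

```bash
python3 - <<'E'
from h import *
import pickle
W=pickle.load(open("pics/w2.pkl","rb"));S=cam("scene");D=cam("side")
im=cv2.imread("pics/w2.png");g=cv2.cvtColor(im,cv2.COLOR_BGR2GRAY)
co=[plane(W,p,.03)[:2] for p in [(328,29),(411,118),(328,199),(245,118)]]
co=np.array(co);c=co.mean(0);print("corners",co.round(4).tolist(),"c",c.round(4),"sides",[np.linalg.norm(co[i]-co[i-1]).round(4) for i in range(4)])
e=np.array([co[i]-co[i-1] for i in range(4)]);print("edge az mod90",(np.degrees(np.arctan2(e[:,1],e[:,0]))%90).round(2))
th=np.radians(np.arange(-120,121,1))
gs=lambda z,r:np.array([g[tuple(np.round(proj(W,[c[0]+r*np.cos(t),c[1]+r*np.sin(t),z])).astype(int)[::-1])] for t in th])
for z,r in[(.03,.036),(.03,.040),(.03,.043),(.034,.030),(.04,.028),(.066,.010),(.066,.014),(.066,.018)]:
    v=gs(z,r);lo=np.median(v)
    if z<.06: d=np.degrees(th[v<lo*.6])
    else: d=np.degrees(th[v>lo+60])
    print(z,r,lo,d.astype(int).tolist())
# white line centroid on the knob top
m=np.zeros_like(g);cv2.circle(m,(328,118),24,1,-1);w=((g>150)&(m>0)).astype(np.uint8)
n,l,st,ce=cv2.connectedComponentsWithStats(w);print(st[1:].tolist(),ce[1:].round(1).tolist())
for i in range(1,n):
    if st[i,4]>15:
        p=plane(W,ce[i],.066)[:2];q=np.argwhere(l==i)[:,::-1].astype(np.float32);vx=cv2.fitLine(q,2,0,.01,.01).ravel()
        a=plane(W,vx[2:]-9*vx[:2],.066);b=plane(W,vx[2:]+9*vx[:2],.066);print("line",p.round(4),np.degrees(np.arctan2(*(b-a)[1::-1])).round(1),"fromC",np.degrees(np.arctan2(*(p-c)[::-1])).round(1),np.linalg.norm(p-c))
for n,uv,z in[("postfoot",(552,64),0)]:print(n,plane(W,uv,z))
x=im[25:205,235:420];cv2.imwrite("pics/crop3.png",cv2.resize(x,None,fx=3.2,fy=3.2,interpolation=cv2.INTER_CUBIC))
E
```

```text
corners [[0.5681, -0.2217], [0.5691, -0.3168], [0.4734, -0.3169], [0.4731, -0.2211]] c [ 0.5209 -0.2691] sides [np.float64(0.0949), np.float64(0.0951), np.float64(0.0957), np.float64(0.0958)]
edge az mod90 [8.961e+01 6.100e-01 6.000e-02 1.800e-01]
0.03 0.036 174.0 [-119, -119, -118, -117, -116, -115, -114, -113, -112, -111, -2, -1, 0, 1, 2, 36, 37, 38, 39, 40, 41, 42, 43, 115, 116, 117, 118, 119, 119]
0.03 0.04 171.0 [-119, -119, -118, -117, -116, -115, -114, -113, -112, -76, -75, -61, -59, -46, -45, -29, -14, -14, -1, 0, 1, 2, 3, 14, 16, 17, 31, 32, 45, 46, 61, 76, 115, 116, 117, 118, 119, 119]
0.03 0.043 174.0 [-119, -119, -118, -117, -116, -115, -114, -113, -112, -111, -110, -109, -108, -101, -100, -99, -98, -97, -75, -74, -61, -59, -46, -45, -44, -29, -14, -14, -13, -1, 0, 1, 2, 14, 16, 45, 46, 61, 76, 116, 117, 118, 119, 119]
0.034 0.03 174.0 [-119, 36, 37, 38, 39, 40, 41, 42, 43, 44, 113, 114, 115, 116, 117, 118, 119, 119]
0.04 0.028 175.0 [-119, 35, 36, 37, 38, 39, 40, 41, 42, 43, 44, 111, 112, 113, 114, 115, 116, 117, 118, 119, 119]
0.066 0.01 18.0 [23, 24, 25, 26, 27, 28, 29, 29, 31, 32, 33, 34, 35, 36, 37, 38, 39, 40, 41, 42, 43, 44, 45, 46, 47, 48, 49, 50, 51, 52, 53, 54, 55, 56]
0.066 0.014 19.0 [29, 31, 32, 33, 34, 35, 36, 37, 38, 39, 40, 41, 42, 43, 44, 45, 46, 47, 48, 49, 50]
0.066 0.018 40.0 [31, 32, 33, 34, 35, 36, 37, 38, 39, 40, 41, 42, 43, 44, 45, 46, 47, 48, 49]
[[326, 94, 8, 21, 119]] [[329.6, 103.5]]
line [ 0.5291 -0.2622] 40.1 fromC 40.1 0.010706700943656522
postfoot [ 0.69372993 -0.37395121  0.        ]
```

View pics/crop3.png

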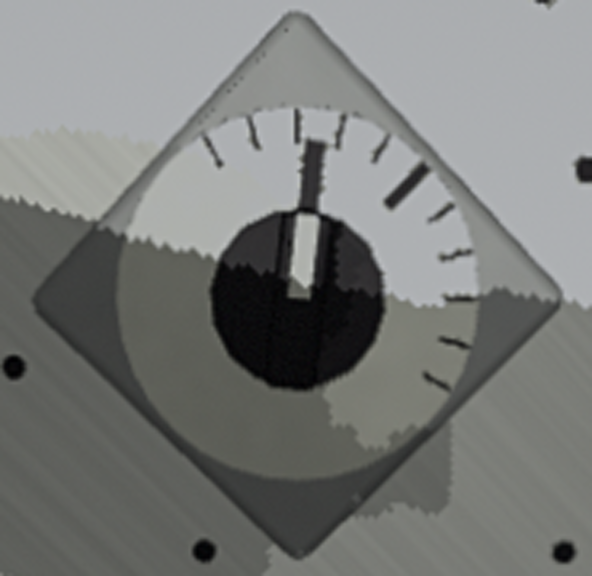

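The zero mark is at +0.3° world, the pointer and bar at 40.0°, and the centre at (0.521,-0.269). The required turn is about -39.7°.

Call:
{"name": "drive_tool", "arguments": {"targets": [{"dx": 0.18, "dy": 0.007, "dz": 0.2, "yaw": 0, "fingers": 0}, {"dx": 0.18, "dy": 0.007, "dz": 0.2, "yaw": 0, "fingers": 0}, {"dx": 0.18, "dy": 0.007, "dz": 0.2, "yaw": 0, "fingers": 0}, {"dx": 0.193, "dy": 0.006, "dz": 0.2, "yaw": 0, "fingers": 0}, {"dx": 0, "dy": 0, "dz": 0.2, "yaw": 0.056, "fingers": 0}, {"dx": 0, "dy": 0, "dz": 0.2, "yaw": 0, "fingers": 0}, {"dx": 0, "dy": 0, "dz": 0.2, "yaw": 0, "fingers": 0}, {"dx": 0, "dy": 0, "dz": 0.2, "yaw": 0, "fingers": 0}, {"dx": 0, "dy": 0, "dz": 0.15, "yaw": 0, "fingers": 0}, {"dx": 0, "dy": 0, "dz": 0, "yaw": 0, "fingers": 0}]}}

```text
clock: 5.6
position: [0.5196, -0.2696, 0.0468]
tool_rot: [-3.139, 0.001, 0.703]
force: [0.2, 0.0, 0.5]
grip_width: 0.0851
finger_force: 0.0
```

Call:
{"name": "drive_tool", "arguments": {"targets": [{"dx": 0.013, "dy": 0.005, "dz": 0, "yaw": 0, "fingers": 0.6}, {"dx": 0, "dy": 0, "dz": 0, "yaw": 0, "fingers": 1}, {"dx": 0, "dy": 0, "dz": 0, "yaw": 0, "fingers": 1}, {"dx": 0, "dy": 0, "dz": 0, "yaw": 0, "fingers": 1}, {"dx": 0, "dy": 0, "dz": 0, "yaw": 0, "fingers": 1}, {"dx": 0, "dy": 0, "dz": 0, "yaw": 0, "fingers": 1}, {"dx": 0, "dy": 0, "dz": 0, "yaw": 0, "fingers": 1}, {"dx": 0, "dy": 0, "dz": 0, "yaw": 0, "fingers": 1}], "squeeze": 25}}

```text
clock: 6.4
position: [0.5204, -0.2685, 0.0485]
tool_rot: [-3.138, -0.001, 0.701]
force: [-9.9, 10.2, 15.3]
grip_width: 0.0111
finger_force: 27.0
```

Call:
{"name": "drive_tool", "arguments": {"targets": [{"dx": 0, "dy": -0.008, "dz": -0.016, "yaw": 0, "fingers": 1}, {"dx": 0, "dy": 0, "dz": 0, "yaw": 0.06, "fingers": 1}, {"dx": 0, "dy": 0, "dz": 0, "yaw": 0.06, "fingers": 1}, {"dx": 0, "dy": 0, "dz": 0, "yaw": 0.06, "fingers": 1}, {"dx": 0, "dy": 0, "dz": 0, "yaw": 0.06, "fingers": 1}, {"dx": 0, "dy": 0, "dz": 0, "yaw": 0.06, "fingers": 1}, {"dx": 0, "dy": 0, "dz": 0, "yaw": 0.06, "fingers": 1}, {"dx": 0, "dy": 0, "dz": 0, "yaw": 0.06, "fingers": 1}, {"dx": 0, "dy": 0, "dz": 0, "yaw": 0.024, "fingers": 1}, {"dx": 0, "dy": 0, "dz": 0, "yaw": 0, "fingers": 1}, {"dx": 0, "dy": 0, "dz": 0, "yaw": 0, "fingers": 1}]}}

```text
clock: 7.5
position: [0.5203, -0.2684, 0.0491]
tool_rot: [-3.14, 0.002, 0.005]
force: [-4.2, 4.4, -16.8]
grip_width: 0.0112
finger_force: 26.5
```

Call:
{"name": "drive_tool", "arguments": {"targets": [{"dx": 0, "dy": 0, "dz": 0, "yaw": 0, "fingers": 0.3}, {"dx": 0, "dy": 0, "dz": 0, "yaw": 0, "fingers": 0}, {"dx": 0, "dy": 0, "dz": 0, "yaw": 0, "fingers": 0}, {"dx": 0, "dy": 0, "dz": 0, "yaw": 0, "fingers": 0}, {"dx": 0, "dy": 0, "dz": -0.3, "yaw": 0, "fingers": 0}, {"dx": 0, "dy": 0, "dz": -0.3, "yaw": 0, "fingers": 0}, {"dx": -0.2, "dy": 0, "dz": -0.4, "yaw": 0, "fingers": 0}, {"dx": -0.2, "dy": 0, "dz": -0.4, "yaw": 0, "fingers": 0}, {"dx": -0.2, "dy": 0, "dz": -0.3, "yaw": 0, "fingers": 0}, {"dx": 0, "dy": 0, "dz": 0, "yaw": 0, "fingers": 0}, {"dx": 0, "dy": 0, "dz": 0, "yaw": 0, "fingers": 0}]}}

```text
clock: 8.6
position: [0.4614, -0.2694, 0.2204]
tool_rot: [-3.141, -0.002, 0.003]
force: [-0.3, -0.1, -0.4]
grip_width: 0.0858
finger_force: 0.0
```

```bash
python3 shot.py w3; cat > knob.py <<'E'
import sys
from h import *
import pickle
n=sys.argv[1]
W=pickle.load(open(f"pics/{n}.pkl","rb"));im=cv2.imread(f"pics/{n}.png");g=cv2.cvtColor(im,cv2.COLOR_BGR2GRAY)
c=np.array([.5209,-.2691]);cp=proj(W,[*c,.066]);print(cp)
m=np.zeros_like(g);cv2.circle(m,tuple(int(v) for v in cp),22,1,-1);w=((g>130)&(m>0)).astype(np.uint8)
k,l,st,ce=cv2.connectedComponentsWithStats(w)
for i in range(1,k):
    if st[i,4]>30:
        q=np.argwhere(l==i)[:,::-1].astype(np.float32);v=cv2.fitLine(q,2,0,.01,.01).ravel()
        a=plane(W,v[2:]-9*v[:2],.066);b=plane(W,v[2:]+9*v[:2],.066);p=plane(W,ce[i],.066)
        print(st[i],"line",p.round(4),np.degrees(np.arctan2(*(b-a)[1::-1])).round(2))
th=np.radians(np.arange(-80,80.5,.5))
for z,r in[(.04,.026),(.04,.030),(.04,.034),(.03,.036),(.03,.040),(.03,.043)]:
    v=np.array([cv2.getRectSubPix(g,(1,1),tuple(float(u) for u in proj(W,[c[0]+r*np.cos(t),c[1]+r*np.sin(t),z])))[0,0] for t in th]).astype(float)
    d=np.degrees(th[v<np.median(v)*.65]);gr=np.split(d,np.flatnonzero(np.diff(d)>2)+1)
    print(z,r,[(round(q.mean(),1),len(q)) for q in gr if len(q)])
E
python3 knob.py w3
```

```text
8.6 [ 0.4614 -0.2694  0.2204] [-3.1414e+00 -1.8000e-03  3.1000e-03] [-0.31  0.67  1.12  1.89 -0.7   1.05 -0.46]
[324.34951062 139.70851834]
0.04 0.026 [(np.float64(0.8), 22)]
0.04 0.03 [(np.float64(0.5), 19)]
0.04 0.034 [(np.float64(0.5), 17)]
0.03 0.036 [(np.float64(0.5), 17)]
0.03 0.04 [(np.float64(-75.2), 4), (np.float64(-60.2), 4), (np.float64(-44.8), 4), (np.float64(-29.8), 4), (np.float64(-14.8), 4), (np.float64(0.5), 9), (np.float64(15.8), 2), (np.float64(31.0), 3), (np.float64(45.5), 1), (np.float64(76.0), 5)]
0.03 0.043 [(np.float64(-75.0), 3), (np.float64(-59.8), 4), (np.float64(-44.8), 4), (np.float64(-29.8), 4), (np.float64(-14.5), 5), (np.float64(0.5), 7), (np.float64(15.5), 1), (np.float64(76.2), 4)]
```

The knob pointer is at 0.5° and the zero mark at 0.45°, so the knob is on zero. Next I'll look at the lug from the wrist camera.

Call:
{"name": "drive_tool", "arguments": {"targets": [{"dx": 0.11, "dy": -0.355, "dz": 0, "yaw": 0, "fingers": 0}, {"dx": 0.11, "dy": -0.355, "dz": 0, "yaw": 0, "fingers": 0}, {"dx": 0.11, "dy": -0.355, "dz": 0, "yaw": 0, "fingers": 0}, {"dx": 0.11, "dy": -0.355, "dz": 0, "yaw": 0, "fingers": 0}, {"dx": 0.11, "dy": -0.355, "dz": 0, "yaw": 0, "fingers": 0}, {"dx": 0.11, "dy": -0.355, "dz": 0, "yaw": 0, "fingers": 0}, {"dx": 0.11, "dy": -0.355, "dz": 0, "yaw": 0, "fingers": 0}, {"dx": 0.11, "dy": -0.355, "dz": 0, "yaw": 0, "fingers": 0}, {"dx": 0.11, "dy": -0.355, "dz": 0, "yaw": 0, "fingers": 0}, {"dx": 0, "dy": 0, "dz": 0, "yaw": 0, "fingers": 0}, {"dx": 0, "dy": 0, "dz": 0, "yaw": 0, "fingers": 0}]}}

```text
clock: 9.75
position: [0.5591, 0.0509, 0.2187]
tool_rot: [3.14, 0.001, 0.005]
force: [0.1, -0.6, -0.9]
grip_width: 0.0851
finger_force: 0.0
```

```bash
python3 shot.py w4
```

```text
9.75 [0.5591 0.0509 0.2187] [3.1403e+00 1.5000e-03 4.6000e-03] [-0.92  0.77  1.19  1.82 -0.79  1.13 -1.02]
```

View pics/w4.png

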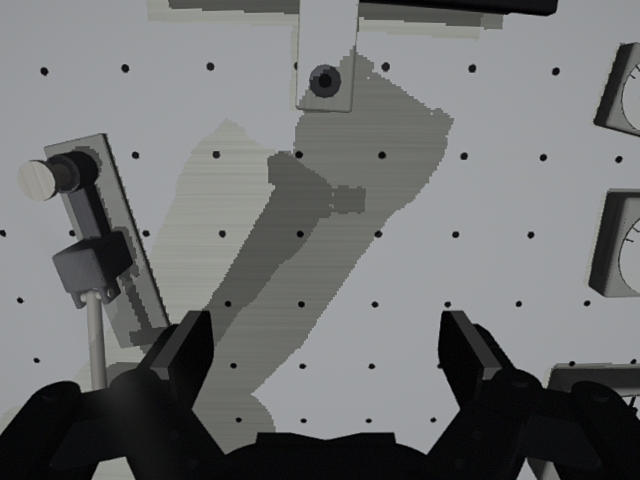

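Wrist view w4 shows the bolt at (325,80), lug end corners at (297,108) and (352,111), the board's front edge from (168,0) to (555,13), the saddle at (38,180) and the block top at (85,270).

```bash
python3 - <<'E'
from h import *
import pickle
A=pickle.load(open("pics/w1.pkl","rb"));W=pickle.load(open("pics/w4.pkl","rb"));S=cam("scene");D=cam("side")
im=cv2.imread("pics/w4.png");g=cv2.cvtColor(im,cv2.COLOR_BGR2GRAY)
m=np.zeros_like(g);cv2.circle(m,(325,80),26,1,-1);n,l,st,ce=cv2.connectedComponentsWithStats(((g<110)&(m>0)).astype(np.uint8));k=1+st[1:,4].argmax();print("bolt",ce[k],st[k])
# lug edges: per-row luminance transitions near expected columns
def edge(pts,z):
    v=cv2.fitLine(np.float32(pts),cv2.DIST_HUBER,0,.01,.01).ravel();a=plane(W,v[2:]-30*v[:2],z);b=plane(W,v[2:]+30*v[:2],z);d=b-a;return a[:2].round(4),b[:2].round(4),np.degrees(np.arctan2(d[1],d[0])).round(2)
gx=np.abs(cv2.Sobel(g,cv2.CV_32F,1,0)); gy=np.abs(cv2.Sobel(g,cv2.CV_32F,0,1))
print("L",edge([(290+gx[y,290:308].argmax(),y) for y in range(20,104,3)],.098))
print("R",edge([(346+gx[y,346:364].argmax(),y) for y in range(60,106,3)],.098))
print("E",edge([(x,102+gy[102:118,x].argmax()) for x in range(302,349,3)],.098))
b=ce[k]
print("bolt plane",plane(W,b,.104).round(4),tri((W,b),(S,(384,280)),(D,(361,199))))
bc=proj(W,tri((W,b),(S,(384,280)))[0])
# saddle in w1/w4 bright warm disc
def sad(fn,x0,x1,y0,y1):
    i=cv2.imread(fn)[y0:y1,x0:x1].astype(int);mm=((i[...,2]-i[...,0]>4)&(i[...,2]>120)).astype(np.uint8);n,l,s,c=cv2.connectedComponentsWithStats(mm);k=1+s[1:,4].argmax();return c[k]+[x0,y0],s[k]
p1,s1=sad("pics/w1.png",362,412,283,330);p4,s4=sad("pics/w4.png",10,75,150,215);print(p1,s1,p4,s4)
print("saddle",tri((A,p1),(W,p4)),plane(A,p1,.07).round(4),plane(W,p4,.07).round(4))
E
python3 -c "
import cv2
im=cv2.imread('pics/w4.png');a=im[140:320,0:160];b=cv2.imread('pics/w1.png')[190:330,320:420]
import numpy as np
cv2.imwrite('pics/crop4.png',np.hstack([cv2.resize(a,(480,540),interpolation=2),cv2.resize(b,(300,420),interpolation=2)[:,:][:420].copy() if 0 else cv2.copyMakeBorder(cv2.resize(b,(300,420),interpolation=2),0,120,0,0,0)]))"
```

```text
bolt [324.68888889  81.36777778] [309  64  33  35 900]
L (array([0.6498, 0.0684]), array([0.6847, 0.0664]), np.float64(-3.25))
R (array([0.6376, 0.0351]), array([0.6732, 0.0332]), np.float64(-2.99))
E (array([0.6402, 0.0699]), array([0.6366, 0.0319]), np.float64(-95.43))
bolt plane [0.6558 0.0508 0.104 ] (array([0.6572527 , 0.05114874, 0.10172423]), [np.float64(0.001358093396981321), np.float64(0.0010427427017372856), np.float64(0.0008942450138885239)])
[387.54833597 306.61014263] [ 11  11  30  27 631] [ 35.10036832 180.55616943] [   7   11   37   40 1086]
saddle (array([0.5894777 , 0.27366593, 0.068277  ]), [np.float64(0.0002288292226512553), np.float64(0.0002288292226509991)]) [0.5883 0.2734 0.07  ] [0.5899 0.2726 0.07  ]
```

View pics/crop4.png

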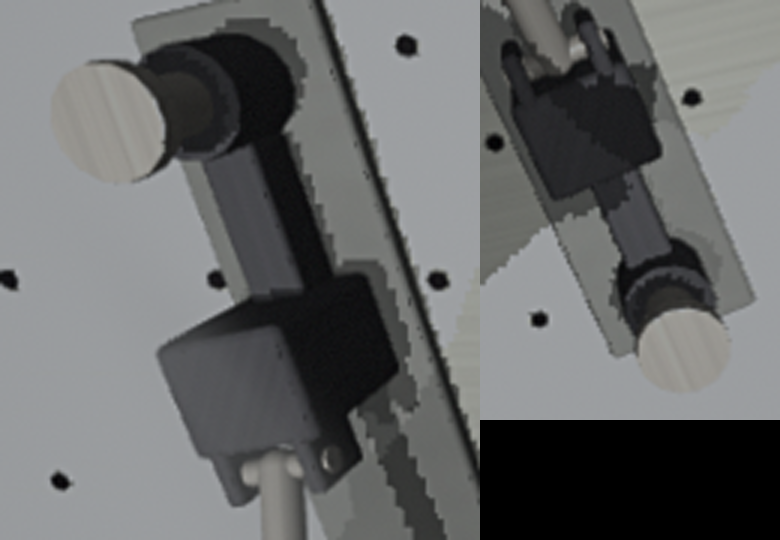

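```bash
python3 - <<'E'
from h import *
import pickle
A=pickle.load(open("pics/w1.pkl","rb"));W=pickle.load(open("pics/w4.pkl","rb"))
X,e=tri((A,(356.7,234.3)),(W,(78.3,270.7)));print("block",X.round(4),e,plane(A,(356.7,234.3),.062).round(4),plane(W,(78.3,270.7),.062).round(4))
s=np.array([.5892,.2733]);d=s-X[:2];print(np.linalg.norm(d),np.arctan2(d[1],d[0]))
g=cv2.cvtColor(cv2.imread("pics/w1.png"),cv2.COLOR_BGR2GRAY)
# plate right long edge in w1 (343,118)-(410,290), z=.008
for W_,p,q in [(A,(343,118),(410,290)),(W,(106,135),(170,325))]:
    a=plane(W_,p,.008);b=plane(W_,q,.008);print(a.round(4),b.round(4),np.arctan2(*(a-b if W_ is W else b-a)[1::-1]),np.linalg.norm(a-b))
a=plane(W,(168,1),.1);b=plane(W,(555,13.5),.1);print("board edge",np.degrees(np.arctan2(*(a-b)[1::-1]))-90,a,b)
E
```

```text
block [0.5111 0.2593 0.059 ] [np.float64(0.00017077528954191544), np.float64(0.00017077528954192686)] [0.5103 0.2594 0.062 ] [0.5122 0.2571 0.062 ]
0.07934853449821169 0.17706447345046789
[0.4047 0.2724 0.008 ] [0.6078 0.3056 0.008 ] 0.16196902619260076 0.20578142698268748
[0.6194 0.2444 0.008 ] [0.43   0.2087 0.008 ] 0.18616945022248166 0.19273175531119516
board edge -1.0673059286175146 [0.70269551 0.14461858 0.1       ] [ 0.69833754 -0.08930185  0.1       ]
```

Call:
{"name": "drive_tool", "arguments": {"targets": [{"dx": -0.08, "dy": -0.35, "dz": 0, "yaw": 0, "fingers": 0}, {"dx": -0.08, "dy": -0.35, "dz": 0, "yaw": 0, "fingers": 0}, {"dx": -0.08, "dy": -0.35, "dz": 0, "yaw": 0, "fingers": 0}, {"dx": -0.08, "dy": -0.35, "dz": 0, "yaw": 0, "fingers": 0}, {"dx": -0.08, "dy": -0.35, "dz": 0, "yaw": 0, "fingers": 0}, {"dx": -0.08, "dy": -0.34, "dz": 0, "yaw": 0, "fingers": 0}, {"dx": 0, "dy": 0, "dz": 0.2, "yaw": -0.055, "fingers": 0}, {"dx": 0, "dy": 0, "dz": 0.3, "yaw": -0.055, "fingers": 0}, {"dx": 0, "dy": 0, "dz": 0.3, "yaw": 0, "fingers": 0}, {"dx": 0, "dy": 0, "dz": 0.3, "yaw": 0, "fingers": 0}, {"dx": 0, "dy": 0, "dz": 0, "yaw": 0, "fingers": 0}]}}

```text
clock: 10.9
position: [0.5094, 0.2574, 0.1071]
tool_rot: [3.14, 0.004, 0.174]
force: [-0.7, 0.1, 2.1]
grip_width: 0.0852
finger_force: 0.0
```

```bash
python3 - <<'E'
from h import *
s=readout.observe();print(s["position"].round(4),s["tool_rot"].round(4),s["qpos"].round(2))
y=s["tool_rot"][2];d=np.array([.5105,.2590])-s["position"][:2];print("dx",d@[np.cos(y),np.sin(y)],"dy",d@[np.sin(y),-np.cos(y)],"dz",s["position"][2]-.022)
S=cam("scene");a=plane(S,(321,306),.1);b=plane(S,(457,295),.1);print(a,b,np.degrees(np.arctan2(*(b-a)[1::-1]))-90)
E
```

```text
[0.5094 0.2574 0.1071] [3.1398 0.0043 0.1738] [-1.21  0.91  1.04  1.88 -0.96  0.97 -1.11]
dx 0.0014062277743931153 dy -0.0013774484091739626 dz 0.08506204104725135
[ 0.70519687 -0.08717158  0.1       ] [0.71935026 0.18894387 0.1       ] -2.9343537211911013
```

Call:
{"name": "drive_tool", "arguments": {"targets": [{"dx": 0.014, "dy": -0.014, "dz": 0.25, "yaw": 0, "fingers": 0}, {"dx": 0, "dy": 0, "dz": 0.25, "yaw": 0, "fingers": 0}, {"dx": 0, "dy": 0, "dz": 0.2, "yaw": 0, "fingers": 0}, {"dx": 0, "dy": 0, "dz": 0.15, "yaw": 0, "fingers": 0}, {"dx": 0, "dy": 0, "dz": 0, "yaw": 0, "fingers": 0}]}}

```text
clock: 11.4
position: [0.5116, 0.2601, 0.0244]
tool_rot: [3.141, 0.001, 0.175]
force: [-0.4, -0.4, 1.2]
grip_width: 0.0856
finger_force: 0.0
```

Call:
{"name": "drive_tool", "arguments": {"targets": [{"dx": 0, "dy": 0, "dz": 0, "yaw": 0, "fingers": 0.4}, {"dx": 0, "dy": 0, "dz": 0, "yaw": 0, "fingers": 0.6}, {"dx": 0, "dy": 0, "dz": 0, "yaw": 0, "fingers": 1}, {"dx": 0, "dy": 0, "dz": 0, "yaw": 0, "fingers": 1}, {"dx": 0, "dy": 0, "dz": 0, "yaw": 0, "fingers": 1}, {"dx": 0, "dy": 0, "dz": 0, "yaw": 0, "fingers": 1}], "squeeze": 60}}

```text
clock: 12.0
position: [0.5121, 0.2608, 0.0259]
tool_rot: [-3.141, -0.001, 0.176]
force: [-1.6, 0.3, 10.9]
grip_width: 0.0395
finger_force: 60.3
```

Call:
{"name": "drive_tool", "arguments": {"targets": [{"dx": 0, "dy": 0, "dz": -0.1, "yaw": 0, "fingers": 1}, {"dx": 0, "dy": 0, "dz": -0.1, "yaw": 0, "fingers": 1}, {"dx": 0, "dy": 0, "dz": -0.1, "yaw": 0, "fingers": 1}, {"dx": 0, "dy": 0, "dz": 0, "yaw": 0, "fingers": 1}, {"dx": 0, "dy": 0, "dz": 0, "yaw": 0, "fingers": 1}]}}

```text
clock: 12.5
position: [0.5116, 0.261, 0.0551]
tool_rot: [-3.141, -0.0, 0.176]
force: [-0.4, -0.4, -8.1]
grip_width: 0.0395
finger_force: 62.7
```

```bash
python3 shot.py w5; python3 - <<'E'
from h import *
import pickle
s=readout.observe();print(s["force"].round(1),s["position"].round(4))
W=pickle.load(open("pics/w5.pkl","rb"));im=cv2.imread("pics/w5.png").astype(int)
m=((im[...,2]-im[...,0]>4)&(im[...,2]>110)).astype(np.uint8);n,l,st,ce=cv2.connectedComponentsWithStats(m)
T=toolT(s)
for k in range(1,n):
    if st[k,4]>800:
        P=plane(W,ce[k],s["position"][2]-.0259+.070);print(st[k],ce[k],P.round(4),"tool",(np.linalg.inv(T)@[*P,1])[:3].round(4))
E
```

```text
12.5 [0.5116 0.261  0.0551] [-3.1412e+00 -2.0000e-04  1.7580e-01] [-1.17  0.97  0.96  1.89 -1.05  0.9  -1.06]
[-0.3 -0.5 -8.3] [0.5115 0.2608 0.0547]
[  259    50   128   130 10500] [328.89380952 121.74380952] [0.5874 0.2726 0.0988] tool [ 0.0768  0.0017 -0.0441]
[ 121  139  131   47 1484] [190.90768194 163.52425876] [0.5719 0.3045 0.0988] tool [ 0.0671 -0.0324 -0.0441]
[ 102  192  107   65 1545] [150.95275081 224.93268608] [0.5542 0.3137 0.0988] tool [ 0.0513 -0.0446 -0.0441]
[ 181  228   60  104 1200] [211.385  277.0925] [0.5423 0.2968 0.0988] tool [ 0.0366 -0.03   -0.0441]
```

View pics/w5.png

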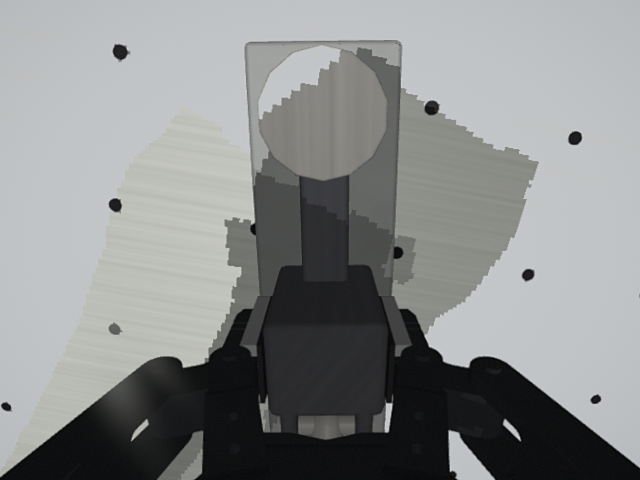

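Wrist view w5 shows the jack held square, with the saddle disc centred at (323,113), which is about 79 mm ahead of the TCP. Next I'll carry it to a stand-off in front of the lug.

Call:
{"name": "drive_tool", "arguments": {"targets": [{"dx": -0.03, "dy": 0.15, "dz": 0, "yaw": 0, "fingers": 1}, {"dx": -0.06, "dy": 0.28, "dz": 0, "yaw": 0, "fingers": 1}, {"dx": -0.06, "dy": 0.28, "dz": 0, "yaw": 0, "fingers": 1}, {"dx": -0.06, "dy": 0.28, "dz": 0, "yaw": 0, "fingers": 1}, {"dx": -0.06, "dy": 0.28, "dz": 0, "yaw": 0, "fingers": 1}, {"dx": -0.06, "dy": 0.28, "dz": 0, "yaw": 0, "fingers": 1}, {"dx": -0.04, "dy": 0.28, "dz": 0, "yaw": 0, "fingers": 1}, {"dx": -0.023, "dy": 0.154, "dz": 0, "yaw": 0, "fingers": 1}, {"dx": 0, "dy": 0, "dz": 0, "yaw": 0.05, "fingers": 1}, {"dx": 0, "dy": 0, "dz": 0, "yaw": 0.05, "fingers": 1}, {"dx": 0, "dy": 0, "dz": 0, "yaw": 0.045, "fingers": 1}, {"dx": 0, "dy": 0, "dz": 0, "yaw": 0, "fingers": 1}, {"dx": 0, "dy": 0, "dz": 0, "yaw": 0, "fingers": 1}]}}

```text
clock: 13.85
position: [0.5075, 0.0584, 0.0547]
tool_rot: [3.141, 0.0, -0.05]
force: [0.2, -0.2, -8.1]
grip_width: 0.0389
finger_force: 62.7
```

```bash
cat > go.py <<'E'
import sys
from h import *
t=[float(v) for v in sys.argv[1:4]]
s=readout.observe();y=s["tool_rot"][2];d=np.array(t)-s["position"]
print(s["clock"],s["position"].round(4),s["tool_rot"].round(4),s["qpos"].round(2),s["force"].round(1),"W",s["grip_width"])
print("dx %.4f dy %.4f dz %.4f"%(d[:2]@[np.cos(y),np.sin(y)],d[:2]@[np.sin(y),-np.cos(y)],-d[2]))
E
python3 go.py .5774 .0549 .030
```

```text
13.85 [0.5075 0.0584 0.0547] [ 3.1412e+00  3.0000e-04 -5.0000e-02] [-0.87  0.92  0.98  2.06 -1.1   0.83 -0.83] [ 0.2 -0.2 -8.1] W 0.03893761222348215
dx 0.0700 dy 0.0000 dz 0.0247
```

Call:
{"name": "drive_tool", "arguments": {"targets": [{"dx": 0, "dy": 0, "dz": 0.1, "yaw": 0, "fingers": 1}, {"dx": 0, "dy": 0, "dz": 0.1, "yaw": 0, "fingers": 1}, {"dx": 0, "dy": 0, "dz": 0.05, "yaw": 0, "fingers": 1}, {"dx": 0.1, "dy": 0, "dz": 0, "yaw": 0, "fingers": 1}, {"dx": 0.1, "dy": 0, "dz": 0, "yaw": 0, "fingers": 1}, {"dx": 0.1, "dy": 0, "dz": 0, "yaw": 0, "fingers": 1}, {"dx": 0.1, "dy": 0, "dz": 0, "yaw": 0, "fingers": 1}, {"dx": 0.1, "dy": 0, "dz": 0, "yaw": 0, "fingers": 1}, {"dx": 0.1, "dy": 0, "dz": 0, "yaw": 0, "fingers": 1}, {"dx": 0.1, "dy": 0, "dz": 0, "yaw": 0, "fingers": 1}, {"dx": 0, "dy": 0, "dz": 0, "yaw": 0, "fingers": 1}, {"dx": 0, "dy": 0, "dz": 0, "yaw": 0, "fingers": 1}]}}

```text
clock: 15.05
position: [0.5774, 0.0547, 0.0298]
tool_rot: [3.141, 0.0, -0.052]
force: [-0.3, 0.0, -7.0]
grip_width: 0.0393
finger_force: 62.7
```

```bash
python3 go.py .5774 .0549 .0255; python3 shot.py w6; python3 - <<'E'
from h import *
import pickle
s=readout.observe();T=np.linalg.inv(toolT(s))
W=pickle.load(open("pics/w6.pkl","rb"));im=cv2.imread("pics/w6.png");g=cv2.cvtColor(im,cv2.COLOR_BGR2GRAY)
print("expected bolt px",proj(W,[.6563,.0508,.104]),"lug end px",[proj(W,(np.linalg.inv(T)@[.079-.018,y,0,1])[:2].tolist()+[.098]).round() for y in(-.018,.018)])
x,y=proj(W,[.6563,.0508,.104]).astype(int)
c=cv2.HoughCircles(cv2.medianBlur(g,5),cv2.HOUGH_GRADIENT,1,60,param1=80,param2=18,minRadius=25,maxRadius=75)
print(None if c is None else c[0].round(1).tolist())
r=g[max(0,y-110):y+110,max(0,x-130):x+130];print(cv2.resize(r,(26,22),interpolation=cv2.INTER_AREA))
E
```

```text
15.05 [0.5774 0.0547 0.0298] [ 3.1414e+00  4.0000e-04 -5.2300e-02] [-0.78  1.01  0.94  1.88 -1.1   0.88 -0.88] [-0.3  0.  -7. ] W 0.039294934217904504
dx -0.0000 dy -0.0002 dz 0.0043
15.05 [0.5774 0.0547 0.0298] [ 3.1414e+00  4.0000e-04 -5.2300e-02] [-0.78  1.01  0.94  1.88 -1.1   0.88 -0.88]
expected bolt px [318.75706679 113.29694729] lug end px [array([227., 213.]), array([415., 213.])]
[[314.5, 111.5, 62.599998474121094], [166.5, 396.5, 40.5]]
[[205 205 199 201 206 206 206 206 206 206 206 206 206 206 206 198 177 173
  151 151 152 152 148 168 205 205]
 [206 206 203 198 206 206 206 206 207 207 207 207 207 207 204 181 149 150
  151 152 152 152 147 173 206 206]
 [206 206 206 197 207 207 207 207 207 207 207 207 207 207 184 151 150 151
  152 153 153 153 147 177 206 206]
 [207 207 207 197 207 207 207 207 208 208 174 168 163 161 156 152 150 151
  153 153 153 153 146 181 207 207]
 [207 207 208 196 208 208 208 207 193 188 157 152 142 138 153 152 151 152
  153 153 154 154 146 185 207 172]
 [207 208 208 197 208 208 208 208 149 147 105  82  68  68  76  99 136 153
  154 154 154 154 145 190 207
[... 1050 characters left out ...]
66  83 150
  156 156 156 155 140 155 154 154]
 [207 207 207 204 142 153 150 154 153 152 125 103  80  72  95 117 149 155
  157 157 156 155 141 154 154 154]
 [202 202 202 202 143 153 150 154 153 152 154 155 154 156 156 155 154 156
  157 157 157 154 143 156 156 156]
 [200 201 201 200 139 153 151 154 154 153 154 155 154 156 157 155 154 156
  157 157 157 153 144 156 156 156]
 [202 203 203 203 138 152 150 152 152 151 153 154 153 155 155 153 153 154
  155 155 155 151 145 155 155 154]
 [205 205 206 196 131 124 114 104 103 103 104  92  93  95  95  93 114 117
  117 116 119 140 152 153 153 153]
 [204 204 204 155 124 125 108  83  84  85  84  57  59  66  67  64 106 110
  110 109 118 156 156 156 155 155]]
```

Call:
{"name": "drive_tool", "arguments": {"targets": [{"dx": 0, "dy": -0.008, "dz": 0.01, "yaw": 0, "fingers": 1}, {"dx": 0, "dy": 0, "dz": 0.015, "yaw": 0, "fingers": 1}, {"dx": 0, "dy": 0, "dz": 0.015, "yaw": 0, "fingers": 1}, {"dx": 0, "dy": 0, "dz": 0, "yaw": 0, "fingers": 1}, {"dx": 0, "dy": 0, "dz": 0, "yaw": 0, "fingers": 1}]}}

```text
clock: 15.6
position: [0.5775, 0.0557, 0.0259]
tool_rot: [-3.141, 0.0, -0.052]
force: [-1.6, 1.0, -2.8]
grip_width: 0.0396
finger_force: 63.1
```

Call:
{"name": "drive_tool", "arguments": {"targets": [{"dx": 0, "dy": 0, "dz": 0.004, "yaw": 0, "fingers": 1}, {"dx": 0, "dy": 0, "dz": 0, "yaw": 0, "fingers": 0.4}, {"dx": 0, "dy": 0, "dz": 0, "yaw": 0, "fingers": 0}, {"dx": 0, "dy": 0, "dz": 0, "yaw": 0, "fingers": 0}, {"dx": 0, "dy": 0, "dz": 0, "yaw": 0, "fingers": 0}, {"dx": 0, "dy": 0, "dz": -0.2, "yaw": 0, "fingers": 0}, {"dx": 0, "dy": 0, "dz": -0.4, "yaw": 0, "fingers": 0}, {"dx": 0, "dy": 0, "dz": -0.4, "yaw": 0, "fingers": 0}, {"dx": -0.1, "dy": 0, "dz": -0.4, "yaw": 0, "fingers": 0}, {"dx": -0.1, "dy": 0, "dz": -0.2, "yaw": 0, "fingers": 0}, {"dx": 0, "dy": 0, "dz": 0, "yaw": 0, "fingers": 0}, {"dx": 0, "dy": 0, "dz": 0, "yaw": 0, "fingers": 0}]}}

```text
clock: 16.8
position: [0.5577, 0.0571, 0.1854]
tool_rot: [-3.141, -0.0, -0.052]
force: [0.6, 0.5, -0.7]
grip_width: 0.0853
finger_force: 0.0
```

```bash
python3 go.py .459 .062 .125; python3 shot.py w7; python3 - <<'E'
from h import *
import pickle
W=pickle.load(open("pics/w7.pkl","rb"));im=cv2.imread("pics/w7.png");g=cv2.cvtColor(im,cv2.COLOR_BGR2GRAY)
u=np.array([np.cos(-.052),np.sin(-.052)]);v=np.array([-u[1],u[0]]);o=np.array([.5765,.0557])
b=proj(W,[.6563,.0508,.104]);print("exp bolt",b,"block corners",[proj(W,[*(o+a*u+c*v),.062]).round() for a in(-.018,.018) for c in(-.02,.02)])
m=np.zeros_like(g);cv2.circle(m,tuple(int(q) for q in b),45,1,-1);n,l,st,ce=cv2.connectedComponentsWithStats(((g<90)&(m>0)).astype(np.uint8));k=1+st[1:,4].argmax();P=plane(W,ce[k],.104);print("bolt",ce[k],st[k],P.round(4))
d=P[:2]-o;print("bolt in assumed jack frame",d@u,d@v)
# block + plate edges across y: horizontal profile at jack x = 0 (block top) and x=+45 (plate)
for x,z,R in[(0,.062,.03),(.045,.008,.045),(-.07,.008,.045),(.014,.062,.03)]:
    t=np.arange(-R,R,.0005);val=np.array([cv2.getRectSubPix(g,(3,3),tuple(float(q) for q in proj(W,[*(o+x*u+c*v),z]))).mean() for c in t])
    gr=np.abs(np.gradient(val));i=[j for j in range(1,len(t)-1) if gr[j]>6 and gr[j]>=gr[j-1] and gr[j]>gr[j+1]];print(x,z,[(round(t[j]*1e3,1),int(gr[j])) for j in i])
for y in(-.01,.01):
    t=np.arange(-.03,.03,.0005);val=np.array([cv2.getRectSubPix(g,(3,3),tuple(float(q) for q in proj(W,[*(o+c*u+y*v),.062]))).mean() for c in t])
    gr=np.abs(np.gradient(val));print("along",y,[(round(t[j]*1e3,1),int(gr[j])) for j in range(1,len(t)-1) if gr[j]>5 and gr[j]>=gr[j-1] and gr[j]>gr[j+1]])
E
```

```text
16.8 [0.5577 0.0571 0.1854] [-3.141e+00 -3.000e-04 -5.170e-02] [-0.92  0.82  1.17  1.85 -0.86  1.09 -1.03] [ 0.6  0.5 -0.7] W 0.08529841999294749
dx -0.0988 dy 0.0002 dz 0.0604
16.8 [0.5577 0.0571 0.1854] [-3.141e+00 -3.000e-04 -5.170e-02] [-0.92  0.82  1.17  1.85 -0.86  1.09 -1.03]
exp bolt [326.35704547  73.07164344] block corners [array([354., 228.]), array([297., 228.]), array([355., 177.]), array([295., 177.])]
bolt [326.50405771  73.79170424] [ 309   54   37   40 1109] [0.6559 0.0507 0.104 ]
bolt in assumed jack frame 0.07958661716813906 -0.0008231739093669393
0 0.062 [(np.float64(-25.5), 8), (np.float64(19.5), 8), (np.float64(24.0), 8)]
0.045 0.008 [(np.float64(-30.0), 10), (np.float64(-9.5), 8), (np.float64(10.5), 6), (np.float64(29.5), 21)]
-0.07 0.008 [(np.float64(-31.5), 12), (np.float64(28.5), 6)]
0.014 0.062 [(np.float64(-25.0), 11), (np.float64(-20.0), 10), (np.float64(19.5), 8), (np.float64(24.5), 9)]
along -0.01 [(np.float64(24.5), 14)]
along 0.01 [(np.float64(24.5), 13)]
```

Bolt lies within about 1 mm of the saddle axis, so the placement is good. Moving over the paddle with the fingers shut.

Call:
{"name": "drive_tool", "arguments": {"targets": [{"dx": -0.2, "dy": 0, "dz": 0, "yaw": 0, "fingers": 1}, {"dx": -0.3, "dy": 0, "dz": 0, "yaw": 0, "fingers": 1}, {"dx": -0.3, "dy": 0, "dz": 0, "yaw": 0, "fingers": 1}, {"dx": -0.15, "dy": 0, "dz": 0.2, "yaw": 0, "fingers": 1}, {"dx": 0, "dy": 0, "dz": 0.3, "yaw": 0, "fingers": 1}, {"dx": 0, "dy": 0, "dz": 0.1, "yaw": 0, "fingers": 1}, {"dx": 0, "dy": 0, "dz": 0, "yaw": 0, "fingers": 1}, {"dx": 0, "dy": 0, "dz": 0, "yaw": 0, "fingers": 1}]}}

```text
clock: 17.65
position: [0.4633, 0.0611, 0.1259]
tool_rot: [3.141, -0.0, -0.053]
force: [0.1, -0.3, -0.7]
grip_width: -0.0005
finger_force: 0.0
```

```bash
python3 go.py .4637 .0616 .108; python3 - <<'E'
from h import *
a=cv2.imread("pics/scene0.png");b=grab_frame("scene");cv2.imwrite("pics/scene1.png",b);d=grab_frame("side");cv2.imwrite("pics/side1.png",d)
S=cam("scene");D=cam("side")
# paddle dark blob near expected (jack up), both cams
for n,C,im in(("scene",S,b),("side",D,d)):
    p=proj(C,[.4657,.0615,.103]);g=cv2.cvtColor(im,cv2.COLOR_BGR2GRAY);x,y=p.astype(int);print(n,p.round(1));print(cv2.resize(g[y-20:y+20,x-30:x+30],(30,20),interpolation=cv2.INTER_AREA))
E
```

```text
17.65 [0.4633 0.0611 0.1259] [ 3.1409e+00 -2.0000e-04 -5.2900e-02] [-1.01  0.78  1.13  2.13 -0.96  0.88 -0.91] [ 0.1 -0.3 -0.7] W -0.0005412814101106821
dx 0.0004 dy -0.0005 dz 0.0179
scene [369.5 218.3]
[[178 178 178 177 177 178 177 178 178 145  79  88  80  50  49  47  48  47
   48  77  99  98  94 106 107 108 107 108 108 109]
 [178 178 177 178 179 178 178 178 178 177 168 175 149  53  50  61  57  64
   49 149 125 109 108 107 108 108 107 107 107 107]
 [178 179 177 178 177 177 177 177 178 178 178 178 147  50  55  72  59  69
   48 167 170 122 107 103 105 108 109 106 107 107]
 [179 179 178 178 178 177 179 178 178 177 175 178 147  49  54  73  61  70
   56 167 177 169 126  74  89 108 108 109 108 108]
 [178 179 178 178 179 179 178 178 177 173 114 169 150  55  58  69  64  70
   61 167 177 174 156 111 108 108 108 107 106 107]
 [179 179 177 179 178 177 178 178 178 178 158 175 165  71  60  70  63  65
   76 165 177 147 108 107 108 108 107 107 108 108]
 [178 178 178 178 178 179 178 179 178 176 129 106 101  63  64  70  65  64
   49 108 139 114 109 108 110 109 109 110 108 101]
 [178 178 179 178 178
[... 3424 characters left out ...]
173 174 177 175 174 160
  145 156 174 163 150 126 102  86  71  69  72  76]
 [155 158 157 159 162 165 164 166 167 167 167 170 169 171 174 175 175 176
  175 175 175 174 175 174 172 161 142 122  96  64]
 [145 146 148 147 147 147 146 145 146 147 147 151 151 154 156 161 169 169
  146 156 174 175 174 174 174 174 174 174 154  63]
 [149 147 147 150 149 148 148 146 145 147 147 147 148 149 146 146 149 148
  118 142 171 173 174 175 175 174 174 173 167 138]
 [150 149 147 150 151 150 150 149 147 147 147 148 147 149 150 147 147 149
  149 150 156 159 168 173 175 175 175 174 173 175]
 [152 151 151 150 151 152 151 151 150 148 147 148 149 148 150 150 147 147
  149 149 148 148 150 169 175 175 176 175 175 174]]
```

Call:
{"name": "drive_tool", "arguments": {"targets": [{"dx": 0.015, "dy": 0, "dz": 0.16, "yaw": 0, "fingers": 1}, {"dx": -0.05, "dy": 0, "dz": 0.1, "yaw": 0, "fingers": 1}, {"dx": -0.04, "dy": 0, "dz": 0.1, "yaw": 0, "fingers": 1}, {"dx": -0.03, "dy": 0, "dz": 0.1, "yaw": 0, "fingers": 1}, {"dx": -0.02, "dy": 0, "dz": 0.1, "yaw": 0, "fingers": 1}, {"dx": -0.01, "dy": 0, "dz": 0.09, "yaw": 0, "fingers": 1}, {"dx": 0, "dy": 0, "dz": 0, "yaw": 0, "fingers": 1}, {"dx": 0, "dy": 0, "dz": 0, "yaw": 0, "fingers": 1}]}}

```text
clock: 18.55
position: [0.4498, 0.0623, 0.0607]
tool_rot: [-3.141, -0.001, -0.053]
force: [2.8, 0.4, 10.8]
grip_width: 0.0002
finger_force: 5.3
```

```bash
python3 go.py .4507 .0623 .061
```

```text
18.55 [0.4498 0.0623 0.0607] [-3.1413e+00 -1.3000e-03 -5.2600e-02] [-0.93  0.84  0.97  2.2  -1.13  0.75 -0.78] [ 2.8  0.4 10.8] W 0.00020773434298127064
dx 0.0009 dy -0.0001 dz -0.0003
```

Call:
{"name": "drive_tool", "arguments": {"targets": [{"dx": 0, "dy": 0, "dz": 0.01, "yaw": 0, "fingers": 1}, {"dx": 0, "dy": 0, "dz": 0.005, "yaw": 0, "fingers": 1}, {"dx": 0, "dy": 0, "dz": 0, "yaw": 0, "fingers": 1}, {"dx": 0, "dy": 0, "dz": 0, "yaw": 0, "fingers": 1}]}}

```text
clock: 18.95
position: [0.4498, 0.0622, 0.0597]
tool_rot: [-3.141, -0.002, -0.053]
force: [-0.3, 1.0, 25.3]
grip_width: 0.0003
finger_force: 12.9
```

```bash
cat > lift.py <<'E'
import sys
from h import *
b=grab_frame("scene");d=grab_frame("side");cv2.imwrite(f"pics/{sys.argv[1]}_s.png",b);cv2.imwrite(f"pics/{sys.argv[1]}_d.png",d)
for n,f,im,(x,y,w,h) in(("scene","pics/scene1.png",b,(373,270,22,20)),("side","pics/side1.png",d,(350,192,22,15))):
    g0=cv2.cvtColor(cv2.imread(f),6);g1=cv2.cvtColor(im,6)
    r=cv2.matchTemplate(g1[y-20:y+h+20,x-20:x+w+20],g0[y:y+h,x:x+w],cv2.TM_CCOEFF_NORMED);_,v,_,p=cv2.minMaxLoc(r);print(n,"bolt shift px",p[0]-20,p[1]-20,round(v,2))
E
python3 go.py .4507 .0623 .061; python3 lift.py p1; python3 - <<'E'
from h import *
for n in("scene","side"):
    C=cam(n);print(n,proj(C,[.6573,.0511,.116])-proj(C,[.6573,.0511,.102]))
E
```

```text
18.95 [0.4498 0.0622 0.0597] [-3.1408e+00 -1.6000e-03 -5.2700e-02] [-0.93  0.84  0.97  2.2  -1.13  0.75 -0.78] [-0.3  1.  25.3] W 0.00030718449314646865
dx 0.0009 dy -0.0001 dz -0.0013
scene bolt shift px 1 -5 0.93
side bolt shift px 1 -5 0.94
scene [ 0.5374947  -4.51041894]
side [ 0.33687346 -5.09307696]
```

The first press is down on its stop: 25 N, and the bolt is up about 14 mm in both views. Now releasing fully.

Call:
{"name": "drive_tool", "arguments": {"targets": [{"dx": 0, "dy": 0, "dz": -0.02, "yaw": 0, "fingers": 1}, {"dx": 0.01, "dy": 0, "dz": -0.085, "yaw": 0, "fingers": 1}, {"dx": 0.02, "dy": 0, "dz": -0.1, "yaw": 0, "fingers": 1}, {"dx": 0.03, "dy": 0, "dz": -0.1, "yaw": 0, "fingers": 1}, {"dx": 0.04, "dy": 0, "dz": -0.1, "yaw": 0, "fingers": 1}, {"dx": 0.05, "dy": 0, "dz": -0.1, "yaw": 0, "fingers": 1}, {"dx": 0, "dy": 0, "dz": -0.2, "yaw": 0, "fingers": 1}, {"dx": 0, "dy": 0, "dz": -0.1, "yaw": 0, "fingers": 1}, {"dx": 0, "dy": 0, "dz": 0, "yaw": 0, "fingers": 1}, {"dx": 0, "dy": 0, "dz": 0, "yaw": 0, "fingers": 1}, {"dx": 0, "dy": 0, "dz": 0, "yaw": 0, "fingers": 1}, {"dx": 0, "dy": 0, "dz": 0, "yaw": 0, "fingers": 1}, {"dx": 0, "dy": 0, "dz": 0, "yaw": 0, "fingers": 1}, {"dx": 0, "dy": 0, "dz": 0, "yaw": 0, "fingers": 1}, {"dx": 0, "dy": 0, "dz": 0, "yaw": 0, "fingers": 1}]}}

```text
clock: 20.55
position: [0.4642, 0.0615, 0.1394]
tool_rot: [3.142, 0.0, -0.052]
force: [-0.5, -0.8, 0.3]
grip_width: 0.0001
finger_force: 0.0
```

```bash
python3 go.py .4637 .0616 .108; python3 lift.py u1; python3 - <<'E'
from h import *
# did paddle/jack move? match templates before vs now
for n,f,g,boxes in(("scene","pics/scene1.png","pics/u1_s.png",{"paddle":(358,214,24,14),"jackblock":(370,240,26,26)}),("side","pics/side1.png","pics/u1_d.png",{"paddle":(276,210,30,18),"jackblock":(322,215,26,20)})):
    a=cv2.cvtColor(cv2.imread(f),6);b=cv2.cvtColor(cv2.imread(g),6)
    for k,(x,y,w,h) in boxes.items():
        r=cv2.matchTemplate(b[y-10:y+h+10,x-10:x+w+10],a[y:y+h,x:x+w],5);_,v,_,p=cv2.minMaxLoc(r);print(n,k,p[0]-10,p[1]-10,round(v,3))
E
```

```text
20.55 [0.4642 0.0615 0.1394] [ 3.1415e+00  1.0000e-04 -5.2200e-02] [-1.02  0.76  1.15  2.12 -0.93  0.91 -0.93] [-0.5 -0.8  0.3] W 0.000139130448278788
dx -0.0005 dy -0.0000 dz 0.0314
scene bolt shift px 0 0 1.0
side bolt shift px 0 0 1.0
scene paddle 0 0 0.992
scene jackblock 0 0 0.984
side paddle 0 0 1.0
side jackblock 0 0 0.999
```

The handle is fully up, the board is back on its feet, and the jack hasn't moved. Now the final press.

Call:
{"name": "drive_tool", "arguments": {"targets": [{"dx": 0, "dy": 0, "dz": 0.2, "yaw": 0, "fingers": 1}, {"dx": 0, "dy": 0, "dz": 0.1, "yaw": 0, "fingers": 1}, {"dx": -0.05, "dy": 0, "dz": 0.1, "yaw": 0, "fingers": 1}, {"dx": -0.04, "dy": 0, "dz": 0.1, "yaw": 0, "fingers": 1}, {"dx": -0.03, "dy": 0, "dz": 0.1, "yaw": 0, "fingers": 1}, {"dx": -0.02, "dy": 0, "dz": 0.1, "yaw": 0, "fingers": 1}, {"dx": -0.01, "dy": 0, "dz": 0.085, "yaw": 0, "fingers": 1}, {"dx": 0, "dy": 0, "dz": 0.015, "yaw": 0, "fingers": 1}, {"dx": 0, "dy": 0, "dz": 0, "yaw": 0, "fingers": 1}, {"dx": 0, "dy": 0, "dz": 0, "yaw": 0, "fingers": 1}, {"dx": 0, "dy": 0, "dz": 0, "yaw": 0, "fingers": 1}, {"dx": 0, "dy": 0, "dz": 0, "yaw": 0, "fingers": 1}, {"dx": 0, "dy": 0, "dz": 0, "yaw": 0, "fingers": 1}]}}

```text
clock: 21.95
position: [0.4497, 0.0622, 0.06]
tool_rot: [-3.141, -0.002, -0.053]
force: [-0.5, -0.1, 22.1]
grip_width: 0.0002
finger_force: 10.8
```

```bash
python3 go.py .4507 .0623 .061; python3 lift.py p2
```

```text
21.95 [0.4497 0.0622 0.06  ] [-3.1411e+00 -1.5000e-03 -5.2700e-02] [-0.93  0.84  0.97  2.2  -1.13  0.75 -0.78] [-0.5 -0.1 22.1] W 0.00023367311189537428
dx 0.0010 dy -0.0002 dz -0.0010
scene bolt shift px 0 -5 0.93
side bolt shift px 1 -5 0.94
```

```bash
python3 -c "
from workcell import workorder
print(workorder.job_done())"
```

```text
the job is handed in; nothing more can be done
None
```

The job is handed in: the tare knob reads zero to within my measurement, the jack's saddle sits within about 1 mm of the lift pad's axis, one full bedding stroke is done, and the arm is holding the handle down on its stop at about 22 N with the lug raised about 14 mm.

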